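# Sort gouge handles by length into their sprung rows

## Robot

A 6-joint arm with a two-finger parallel gripper is mounted at the origin on the work surface. World frame = base frame: x ahead of the robot, y to its left, z up, the work surface at z = 0. Lengths are in mm, angles in rad, forces in N, time in s.
With the tool pointing down it reaches from about 400 to 925 mm from the base axis. Payload 12.5 kg.
Tool frame: the origin (TCP) lies midway between the tips of the shut fingers; the grasp point (between the pads) lies 19 mm behind it; z points along the fingers, y is the line along which they close (so a half turn about z gives the same grasp; the last joint's range is limited). The gripper opens to 95 mm and grips with 3 to 60 N. Pads are 20 mm wide; open, the fingers measure 119 mm over their backs; the gripper's body (75 mm by 180 mm) begins 59 mm behind the grasp point.
Start: joints at [1.124, 0.491, 1.559, -0, 1.092, -0.106], TCP at [208.885, 589.079, 214.661] pointing down, gripper open.
Joint ranges: [-3.1, 3.1], [-0.84, 2.19], [0.05, 2.79], [-1.13, 4.28], [0.06, 2.93], [-2.69, 2.69]. Speed limits (rad/s): [2.22, 2.22, 2.79, 3.14, 3.14, 3.14].

## Interface

Orientations are given as [roll, pitch, yaw] about the fixed x, y, z axes, in that order (R = Rz(yaw) Ry(pitch) Rx(roll)).
In Python, from cell import readout, eyes, env gives the robot as it stands.
- The arm moves only by the tool move_arm, never from a script. Its argument "plan" is a list of rows, each a list of 3 entries, a list of its own where there are three numbers: the turn, a rotation vector about the tool's x, y, z in degrees, then the shift along the tool's x, y, z in m, then the gripper command: -1 is shut, 1 is fully open, values between are in proportion. In form: [[[ax, ay, az], [x, y, z], jaw], ...]. A call has 1 to 5 rows; each row is the pose to reach, as a shift and turn from the pose commanded when the call began, along the tool's axes at that moment; what a row does not reach only later rows make up. A row lasts 1/8 s, in which the tool goes at most 62.5 mm and 10.7 degrees, less where a joint would pass 70% of its speed; a pose out of reach is approached as far as the arm can. A call with a gripper value outside its range is refused whole. The fingers move at their own pace and stop on an object; the grip force is fixed at half the most. Time passes only in rows, so rows that repeat a pose let the fingers close. It gives the time, the measured TCP pose, the force, the opening and the grip force at its end, in the units of the state.
- readout.state(): the state, without advancing time (a new reading comes with each control period).
- eyes.read_camera(name): name is "scene" or "top" or "wrist"; returns a dict with "img" (480x640x3 uint8, red, green, blue), "K" (3x3 intrinsics, pixels), "extrinsics" (4x4, takes a point from camera to world coordinates). Camera axes: x right, y up, looking along -z (the intrinsics and any distortion apply to the point x, -y, -z); pixel columns grow to the right and rows downward; lengths in mm; the calibration is good to about 2 mm. A picture is of the moment at which its call begins. There is no depth.
- env.job_done(): hands the job in; it is judged then, once.
Trained networks look in a picture, given as the dict that the camera call returned (one of the last four; its "shot" number tells which), for a name from the list of things; names that differ only in an ending like _2 or _b are one class to them, and where a whole thing is asked for, a point or a joint stands for the part that bears it (a point fixed in the world has none). Each returns a list of dicts, best first, with "score" (0 to 1); they miss things now and then, are a little off and sometimes report something else, mostly with a low value. They report only what shows in the picture. A call takes as long as a camera call.
- eyes.cut_out(picture, name): "mask" (480x640 bool, what is visible of it) and "uv" ([column, row] in pixels, amid what is visible of it).
The state is a dict: "t": time; "joints": joint angles; "qvel": joint speeds; "tau": joint torques, N m; "eef_pos": TCP position; "tcp_rot": TCP orientation; "ft_force": force on the tool from outside, world axes, zero at the start; "moment": the same for the moment, N m; "opening": opening from 0.0 (shut) to 1.0 (fully open); "grip_force": force on a finger pad.
Only numpy, scipy, OpenCV 4.12 (cv2) and the standard library are available. Lean on these libraries where they do the work, as an engineer would, in place of code of your own. Each camera call takes 0.05 s, during which the arm holds its last target. There are 200 camera calls.

## Task

The three wooden tool handles in the tray differ only in length. Put each one into the row on the board that matches its length: slip one end under the orange sprung keeper, gently ease the keeper back and lower the other end behind the fixed stop, so that the handle lies flat on the saddles, held between keeper and stop. Let go of it and leave the other things on the bench where they are.

Things in the scene. Friction and masses are not known exactly. Their poses are not given: they have to be found in the camera images.
- handle_short: the short tool handle: 100 mm long octagonal bar of pale wood, 26 mm across flats (flat square-cut ends), one end with a 16 mm brass ferrule (either way round is fine); origin at its centre, x along its length, y and z square to flats. About 60 g. It lies level in the tray along the tray's x
- handle_medium: the medium tool handle: 125 mm long octagonal bar of pale wood, 26 mm across flats (flat square-cut ends), one end with a 16 mm brass ferrule (either way round is fine); origin at its centre, x along its length, y and z square to flats. About 75 g. It lies level in the tray along the tray's x
- handle_long: the long tool handle: 150 mm long octagonal bar of pale wood, 26 mm across flats (flat square-cut ends), one end with a 16 mm brass ferrule (either way round is fine); origin at its centre, x along its length, y and z square to flats. About 90 g. It lies level in the tray along the tray's x
- row_short: fixed cradle for the short handle, 44 mm wide. Origin mid-row on its underside (board's top); +x runs along the row from the orange sprung keeper (-x end) to the fixed stop; z up. Two blue saddles, tops at z = 26 mm, 48 mm free between them, cheeks 30 mm apart rising to z = 36 mm. Fixed stop: face at x = +50 mm, top at z = 40 mm. Keeper face at rest: x = -42 mm
- seat_short (a point): where the short handle's centre lies when home: row frame (0, 0, 39 mm). The keeper has a lip 28 mm wide reaching 12 mm forward over the handle's end, underside at row z = 60 mm, top 66 mm: a handle goes in only sloping (9 to 45 degrees), low end pushed under the lip and the keeper back, then the other end lowered inside the stop
- keeper_short (a joint): travel of this row's keeper in m, away from the stop: 0 = fully forward, 0.008 = right handle home between keeper and stop, 0.024 = bottomed (about 16 to 20 mm is needed for the lowering end to pass the stop with room). Spring: 2.4 N at 0, plus 0.3 N per mm
- row_medium: fixed cradle for the medium handle, 44 mm wide. Origin mid-row on its underside (board's top); +x runs along the row from the orange sprung keeper (-x end) to the fixed stop; z up. Two blue saddles, tops at z = 26 mm, 73 mm free between them, cheeks 30 mm apart rising to z = 36 mm. Fixed stop: face at x = +62.5 mm, top at z = 40 mm. Keeper face at rest: x = -54.5 mm
- seat_medium (a point): where the medium handle's centre lies when home: row frame (0, 0, 39 mm). The keeper has a lip 28 mm wide reaching 12 mm forward over the handle's end, underside at row z = 60 mm, top 66 mm: a handle goes in only sloping (9 to 45 degrees), low end pushed under the lip and the keeper back, then the other end lowered inside the stop
- keeper_medium (a joint): travel of this row's keeper in m, away from the stop: 0 = fully forward, 0.008 = right handle home between keeper and stop, 0.024 = bottomed (about 16 to 20 mm is needed for the lowering end to pass the stop with room). Spring: 2.4 N at 0, plus 0.3 N per mm
- row_long: fixed cradle for the long handle, 44 mm wide. Origin mid-row on its underside (board's top); +x runs along the row from the orange sprung keeper (-x end) to the fixed stop; z up. Two blue saddles, tops at z = 26 mm, 98 mm free between them, cheeks 30 mm apart rising to z = 36 mm. Fixed stop: face at x = +75 mm, top at z = 40 mm. Keeper face at rest: x = -67 mm
- seat_long (a point): where the long handle's centre lies when home: row frame (0, 0, 39 mm). The keeper has a lip 28 mm wide reaching 12 mm forward over the handle's end, underside at row z = 60 mm, top 66 mm: a handle goes in only sloping (9 to 45 degrees), low end pushed under the lip and the keeper back, then the other end lowered inside the stop
- keeper_long (a joint): travel of this row's keeper in m, away from the stop: 0 = fully forward, 0.008 = right handle home between keeper and stop, 0.024 = bottomed (about 16 to 20 mm is needed for the lowering end to pass the stop with room). Spring: 2.4 N at 0, plus 0.3 N per mm
- board: fixed plywood board 280 x 330 x 12 mm carrying the three parallel rows, 105 mm apart; origin centre of its underside; the rows' x is its x
- tray: fixed blue-lined wooden tray 250 x 280 mm whose three pockets, 85 mm apart, hold the handles 15 mm clear of its 10 mm floor on two rails 12 mm wide, 70 mm apart, with notch blocks to z = 33 mm; handle axes at z = 38 mm; x along the pockets
- pencil: flat red carpenter's pencil 160 x 13 x 8 mm lying on the far edge of the board; to be left alone
- sanding_block: cork sanding block 34 x 85 x 28 mm in the far gutter of the tray; to be left alone
- mallet: round wooden carver's mallet (short palm type) standing on its head, 68 mm across, 122 mm high; to be left alone
- oil: amber bottle 64 mm across, 110 mm high; to be left alone
- bust: small carved wooden head on a round foot, 66 mm across, 121 mm high; to be left alone
- brush: hand brush lying flat; to be left alone
- cup: blue cup 76 mm across, 90 mm high; to be left alone

How it is judged:
By the outcome, as a careful person would: the job done as asked, in the order asked, and still so for the second after the job is handed in, with the robot touching nothing.
It also fails if it takes over 72 s, if anything falls off the work surface, if the arm or the gripper's body presses on something with over 40 N, if the wrist force passes 120 N, or if a joint passes its speed limit or range.

## Working session

There is one attempt and no reset: what is moved stays moved. The work goes in short steps, Python scripts to look and compute and a tool call to move; the robot and the scene stay as the last step left them, time stands still between calls to the robot, and variables do not carry over. Pictures are saved under pics/ and viewed, at most 10 in all, crops included, and the job is handed in when it is done.

Besides the shell and the picture viewer there is one more tool, called as a command line: name --argument value ..., lists and objects as JSON in quotes. move_arm: Moves the arm, as the interface text tells. Its arguments: {"type":"object","properties":{"plan":{"type":"array","items":{"type":"array"}}},"required":["plan"]}

```bash
ls; mkdir -p pics; cat > h.py <<'E'
import numpy as np, cv2
from cell import readout, eyes, env
def ray(p,uv):
    K=np.array(p["K"]);T=np.array(p["extrinsics"])
    d=np.array([(uv[0]-K[0,2])/K[0,0],-(uv[1]-K[1,2])/K[1,1],-1.])
    return T[:3,3],T[:3,:3]@d
def at(p,uv,z):
    o,d=ray(p,uv); return o+d*(z-o[2])/d[2]
def proj(p,X):
    K=np.array(p["K"]);T=np.array(p["extrinsics"])
    c=T[:3,:3].T@(np.array(X)-T[:3,3]); return np.array([K[0,0]*c[0]/-c[2]+K[0,2],K[1,1]*-c[1]/-c[2]+K[1,2]])
E
python3 - <<'E'
from h import *
s=readout.state();print({k:np.round(v,3).tolist() for k,v in s.items()})
for n in ["top","scene"]:
    p=eyes.read_camera(n);cv2.imwrite(f"pics/{n}0.png",p["img"][:,:,::-1])
    print(n,[k for k in p],np.round(p["K"],1).tolist(),np.round(p["extrinsics"],3).tolist())
    for o in ["handle_short","handle_medium","handle_long","row_short","row_medium","row_long","board","tray","mallet","oil","bust","cup","brush","keeper_short","keeper_medium","keeper_long"]:
        for r in eyes.cut_out(p,o)[:2]:
            m=r["mask"].astype(np.uint8);q=cv2.minAreaRect(cv2.findNonZero(m))
            print(o,round(r["score"],2),np.round(r["uv"]).tolist(),np.round(at(p,r["uv"],38)).tolist(),[np.round(a,1).tolist() for a in q])
E
```

```text
pics
{'t': 0.0, 'joints': [1.124, 0.492, 1.559, -0.0, 1.092, -0.106], 'qvel': [-0.002, -0.001, -0.0, -0.001, -0.001, 0.001], 'tau': [-0.002, -61.265, -25.817, 0.069, 0.048, -0.0], 'eef_pos': [208.777, 588.844, 214.046], 'tcp_rot': [-3.14, -0.0, 2.801], 'ft_force': [-0.971, 0.049, -0.443], 'moment': [0.04, -0.079, 0.015], 'grip_force': 0.0, 'opening': 1.001}
top ['img', 'K', 'extrinsics', 'shot'] [[621.0, 0.0, 316.7], [0.0, 621.0, 238.2], [0.0, 0.0, 1.0]] [[-0.009, 0.984, -0.177, 317.627], [-1.0, -0.008, 0.002, -0.187], [0.0, 0.177, 0.984, 1646.204], [0.0, 0.0, 0.0, 1.0]]
handle_short 0.72 [292.0, 169.0] [795.0, 61.0, 38.0] [[292.0, 169.5], [31.0, 24.0], 90.0]
handle_short 0.62 [388.0, 266.0] [532.0, -190.0, 38.0] [[388.0, 268.5], [39.0, 10.0], 90.0]
handle_medium 0.67 [421.0, 268.0] [524.0, -275.0, 38.0] [[420.4, 268.0], [48.2, 11.7], 88.2]
handle_long 0.84 [357.0, 269.0] [523.0, -108.0, 38.0] [[355.1, 270.5], [57.4, 10.2], 86.8]
row_short 0.62 [201.0, 260.0] [551.0, 300.0, 38.0] [[202.1, 262.0], [20.9, 64.9], 4.2]
row_medium 0.65 [246.0, 262.0] [543.0, 183.0, 38.0] [[241.9, 260.4], 
[... 3002 characters left out ...]
0.0]
bust 0.89 [386.0, 267.0] [771.0, 80.0, 38.0] [[387.6, 270.5], [24.4, 43.2], 2.9]
cup 0.83 [141.0, 346.0] [492.0, -480.0, 38.0] [[140.9, 346.8], [46.1, 34.0], 63.4]
brush 0.84 [350.0, 319.0] [801.0, -103.0, 38.0] [[339.8, 324.5], [17.8, 78.5], 56.3]
brush 0.63 [348.0, 202.0] [544.0, 194.0, 38.0] [[348.0, 202.8], [65.4, 24.0], 37.1]
keeper_short 0.51 [366.0, 171.0] [503.0, 329.0, 38.0] [[363.8, 171.8], [12.0, 14.1], 45.0]
keeper_medium 0.43 [334.0, 189.0] [483.0, 207.0, 38.0] [[337.8, 189.1], [11.6, 13.9], 63.4]
keeper_long 0.58 [346.0, 204.0] [547.0, 182.0, 38.0] [[348.7, 201.7], [68.5, 23.6], 33.7]
keeper_long 0.43 [311.0, 206.0] [478.0, 112.0, 38.0] [[308.3, 204.8], [14.1, 16.3], 45.0]
```

```bash
python3 - <<'E'
import cv2
a=cv2.imread("pics/top0.png")[190:330,175:445]
cv2.imwrite("pics/top0c.png",cv2.resize(a,None,fx=2.96,fy=2.96,interpolation=cv2.INTER_CUBIC))
a=cv2.imread("pics/scene0.png")[130:360,190:450]
cv2.imwrite("pics/scene0c.png",cv2.resize(a,None,fx=2.6,fy=2.6,interpolation=cv2.INTER_CUBIC))
E
```

```text
(no output)
```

View pics/top0c.png

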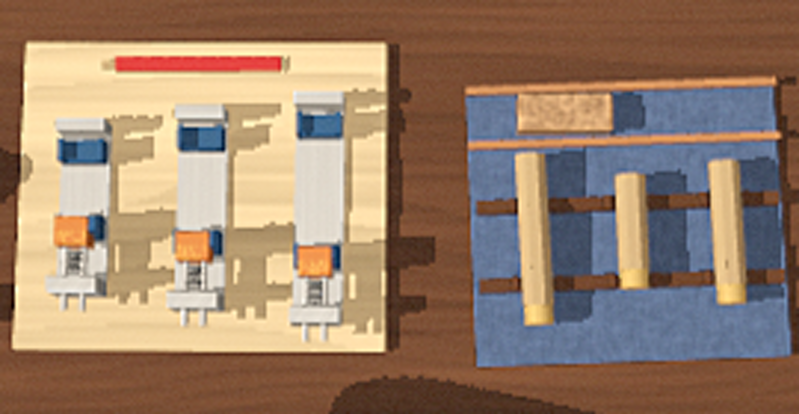

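View pics/scene0c.png

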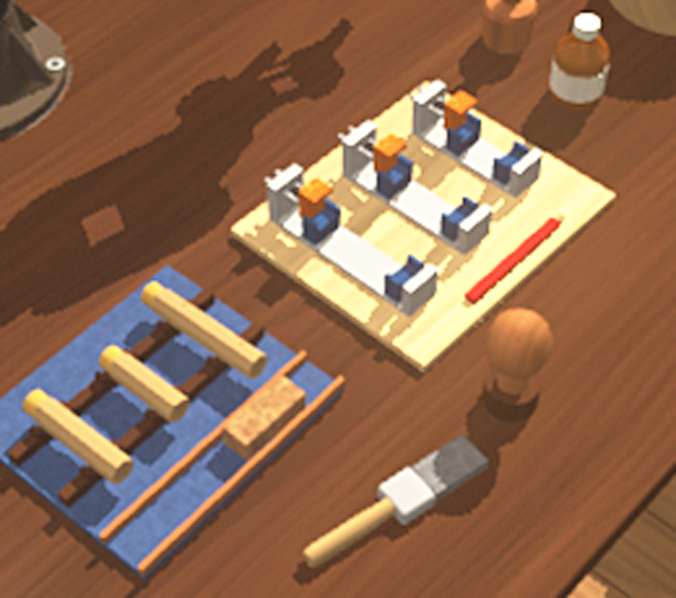

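The top view shows rows at y≈300, 195 and 90 (short, medium, long), with keepers on the robot side. The handles in the tray, from left, are long, short and medium, and tilted a few degrees. I'll go over the board and then the tray for close wrist views.

move_arm --plan '[[[0,0,-4],[-0.046,-0.0286,-0.0206],0],[[0,0,-8],[-0.092,-0.0572,-0.0412],0],[[0,0,-12],[-0.138,-0.0858,-0.0618],0],[[0,0,-16],[-0.184,-0.1144,-0.0824],0],[[0,0,-19.5],[-0.23,-0.143,-0.103],0]]'

```text
t: 2.33
eef_pos: [378.7, 375.9, 318.5]
tcp_rot: [3.141, 0.0, -3.14]
ft_force: [1.5, 0.1, 0.6]
opening: 0.536
grip_force: 0.0
```

move_arm --plan '[[[0,0,0],[-0.034,-0.045,-0.02],0],[[0,0,0],[-0.068,-0.09,-0.04],0],[[0,0,0],[-0.102,-0.13,-0.062],0],[[0,0,0],[-0.102,-0.13,-0.062],0]]'

```text
t: 2.82
eef_pos: [481.8, 245.1, 380.9]
tcp_rot: [3.141, 0.002, 3.137]
ft_force: [-0.0, 0.4, -0.1]
opening: 0.5
grip_force: 0.0
```

```bash
cat > look.py <<'E'
from h import *
import sys,pickle
s=readout.state();print(s["t"],np.round(s["eef_pos"],1),np.round(s["tcp_rot"],3),np.round(s["joints"],2))
p=eyes.read_camera("wrist");cv2.imwrite(f"pics/{sys.argv[1]}.png",p["img"][:,:,::-1])
pickle.dump(p,open(f"{sys.argv[1]}.pkl","wb"))
print(np.round(p["K"],1).tolist(),np.round(p["extrinsics"],3).tolist())
for o in sys.argv[2:]:
    for r in eyes.cut_out(p,o)[:2]:
        m=r["mask"].astype(np.uint8);q=cv2.minAreaRect(cv2.findNonZero(m))
        print(o,round(r["score"],2),np.round(r["uv"]).tolist(),np.round(at(p,r["uv"],51)).tolist(),[np.round(a,1).tolist() for a in q])
E
python3 look.py w1 row_short row_medium row_long keeper_short keeper_medium keeper_long
```

```text
2.825 [481.8 245.1 380.9] [3.141e+00 2.000e-03 3.137e+00] [ 0.35  0.24  1.51 -0.    1.39 -1.22]
[[394.1, 0.0, 319.4], [0.0, 394.1, 233.8], [0.0, 0.0, 1.0]] [[0.004, -0.961, -0.275, 402.765], [1.0, 0.004, 0.0, 245.494], [0.001, -0.275, 0.961, 551.404], [0.0, 0.0, 0.0, 1.0]]
row_short 0.61 [60.0, 287.0] [620.0, -110.0, 51.0] [[58.0, 286.5], [27.0, 70.0], 90.0]
row_short 0.58 [359.0, 231.0] [542.0, 298.0, 51.0] [[360.5, 227.7], [37.0, 126.1], 2.7]
row_medium 0.9 [283.0, 228.0] [537.0, 197.0, 51.0] [[280.7, 226.6], [145.5, 39.3], 88.8]
row_long 0.68 [206.0, 217.0] [522.0, 98.0, 51.0] [[202.9, 224.1], [164.7, 47.4], 84.6]
row_long 0.36 [282.0, 226.0] [535.0, 197.0, 51.0] [[280.1, 226.0], [144.3, 37.1], 89.3]
keeper_short 0.77 [361.0, 210.0] [514.0, 299.0, 51.0] [[362.0, 198.0], [66.0, 24.0], 90.0]
keeper_medium 0.79 [276.0, 199.0] [499.0, 189.0, 51.0] [[279.5, 187.0], [66.0, 25.0], 90.0]
keeper_long 0.7 [194.0, 192.0] [489.0, 85.0, 51.0] [[195.5, 177.0], [68.0, 31.0], 90.0]
keeper_long 0.46 [78.0, 375.0] [759.0, -111.0, 51.0] [[76.0, 374.0], [14.0, 2.0], 0.0]
```

View pics/w1.png

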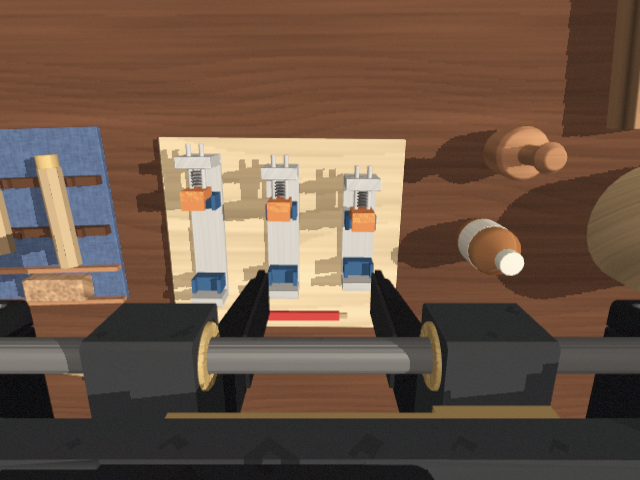

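```bash
python3 - <<'E'
from h import *
import pickle
p=pickle.load(open("w1.pkl","rb"));im=p["img"];hsv=cv2.cvtColor(im,cv2.COLOR_RGB2HSV)
m=cv2.inRange(hsv,(8,150,170),(18,255,255))
m[:, :120]=0; m[300:]=0;m[:,410:]=0
n,l,st,c=cv2.connectedComponentsWithStats(m)
for i in range(1,n):
    if st[i,4]>60:
        x,y,w,h,a=st[i]
        print("orange",st[i],[np.round(at(p,uv,78)[:2],1).tolist() for uv in[(x,y),(x+w,y),(x+w,y+h),(x,y+h)]])
# board outline edges, subpixel via gradient along lines
g=hsv[:,:,2].astype(float)
def edge(kind,rng,lo,hi):
    pts=[]
    for k in rng:
        line=g[lo:hi,k] if kind=="h" else g[k,lo:hi]
        d=np.abs(np.diff(cv2.GaussianBlur(line.reshape(-1,1),(1,5),0).ravel()));i=d.argmax()
        s=lo+i+0.5; pts.append((k,s) if kind=="h" else (s,k))
    W=np.array([at(p,(u+.5,v+.5),12)[:2] for u,v in pts])
    for _ in range(4):
        vx,vy,x0,y0=cv2.fitLine(W.astype(np.float32),cv2.DIST_HUBER,0,.1,.1).ravel()
        r=np.abs((W[:,0]-x0)*vy-(W[:,1]-y0)*vx);W=W[r<max(2,np.median(r)*2)]
    print(kind,len(W),"dir",round(float(np.degrees(np.arctan2(vy,vx))),2),"pt",round(float(x0),1),round(float(y0),1),"res",r.mean().round(2))
edge("h",range(170,395),128,150)
edge("v",range(150,290),155,185)
edge("v",range(150,290),390,412)
a=im[125:335,150:415,::-1]
cv2.imwrite("pics/w1c.png",cv2.resize(a,None,fx=3,fy=2.8,interpolation=cv2.INTER_CUBIC)[:600,:800])
E
```

```text
orange [180 187  32  24 515] [[478.5, 77.2], [478.7, 115.8], [508.3, 113.5], [508.2, 74.2]]
orange [267 198  25  23 425] [[492.5, 181.7], [492.6, 212.2], [521.5, 211.5], [521.3, 180.5]]
orange [352 212  22  20 350] [[510.4, 285.5], [510.5, 312.6], [536.1, 313.5], [535.9, 286.0]]
h 225 dir 89.17 pt 423.9 174.7 res 0.3
v 140 dir -0.68 pt 537.7 30.4 res 0.38
v 134 dir -0.82 pt 534.6 359.9 res 0.38
```

View pics/w1c.png

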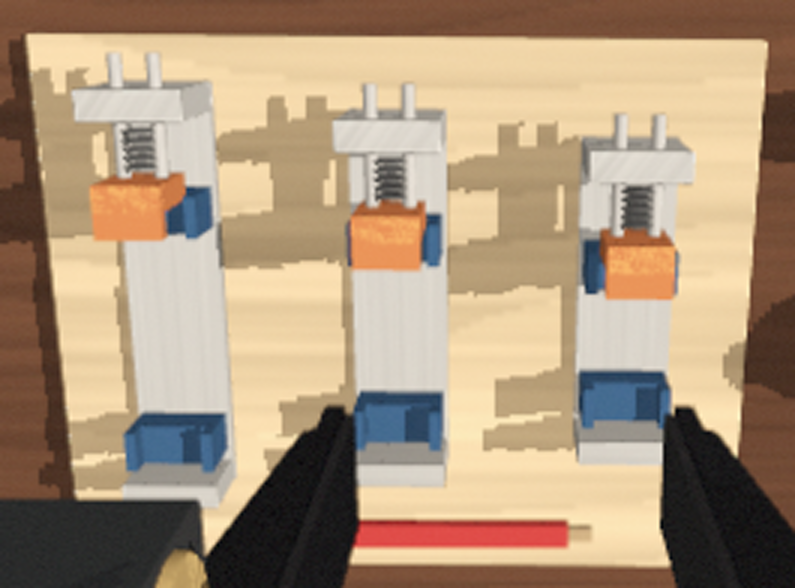

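move_arm --plan '[[[0,0,0],[0,-0.06,0],0],[[0,0,0],[0,-0.12,0],0],[[0,0,0],[0,-0.18,0],0],[[0,0,0],[0,-0.24,0],0],[[0,0,0],[0,-0.3,0],0]]'

```text
t: 3.8
eef_pos: [479.3, -53.8, 379.7]
tcp_rot: [3.141, 0.0, -3.141]
ft_force: [2.3, 0.1, -0.0]
opening: 0.498
grip_force: 0.0
```

move_arm --plan '[[[0,0,-1],[0,-0.05,0],0],[[0,0,-2],[0,-0.1,0],0],[[0,0,-3.4],[0,-0.135,0],0],[[0,0,-3.4],[0,-0.135,0],0]]'

```text
t: 4.3
eef_pos: [479.6, -188.8, 379.0]
tcp_rot: [3.141, -0.001, -3.084]
ft_force: [0.4, 0.4, -0.2]
opening: 0.499
grip_force: 0.0
```

```bash
python3 look.py w2 handle_short handle_medium handle_long
```

```text
4.3 [ 479.6 -188.8  379. ] [ 3.141e+00 -1.000e-03 -3.084e+00] [-0.5   0.2   1.56 -0.    1.38 -2.13]
[[394.1, 0.0, 319.4], [0.0, 394.1, 233.8], [0.0, 0.0, 1.0]] [[-0.057, -0.961, -0.271, 401.202], [0.998, -0.055, -0.016, -193.181], [0.001, -0.272, 0.962, 549.826], [0.0, 0.0, 0.0, 1.0]]
handle_short 0.81 [317.0, 217.0] [519.0, -189.0, 51.0] [[317.8, 216.5], [21.6, 77.6], 2.9]
handle_medium 0.61 [256.0, 211.0] [516.0, -268.0, 51.0] [[254.0, 212.5], [95.2, 21.1], 89.1]
handle_long 0.71 [382.0, 216.0] [514.0, -104.0, 51.0] [[382.7, 215.5], [22.2, 114.7], 3.2]
handle_long 0.21 [346.0, 294.0] [625.0, -144.0, 51.0] [[346.5, 290.4], [47.3, 28.2], 1.6]
```

View pics/w2.png

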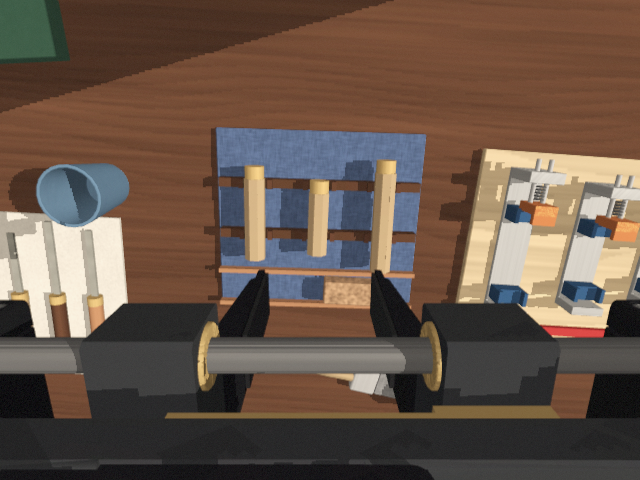

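```bash
cat > fit.py <<'E'
from h import *
from scipy.optimize import minimize
def fit(p,name,L,x0,z=38):
    m=eyes.cut_out(p,name)[0]["mask"]
    if True:
        mm=cv2.resize(m.astype(np.uint8)*255,None,fx=4,fy=4,interpolation=cv2.INTER_LINEAR)>127
    a=np.arange(8)*np.pi/4+np.pi/8;r=13/np.cos(np.pi/8)
    V=np.array([[s*L/2,r*np.cos(t),r*np.sin(t)] for s in(-1,1) for t in a])
    def f(q):
        c,s=np.cos(np.radians(q[2])),np.sin(np.radians(q[2]))
        X=V@np.array([[c,s,0],[-s,c,0],[0,0,1]])+[q[0],q[1],z]
        uv=np.array([proj(p,v) for v in X])
        h=cv2.convexHull(((uv+.5)*4*16).astype(np.int32))
        im=np.zeros(mm.shape,np.uint8);cv2.fillConvexPoly(im,h,1,shift=4)
        im=im>0;return 1-(im&mm).sum()/(im|mm).sum()
    best=minimize(f,x0,method="Nelder-Mead",options=dict(initial_simplex=np.array(x0)+[[0,0,0],[6,0,0],[0,6,0],[0,0,4]],xatol=.05,fatol=1e-4))
    return np.round(best.x,2),round(1-best.fun,3)
E
python3 - <<'E'
from fit import *
for cam in ["wrist","top","scene"]:
    p=eyes.read_camera(cam)
    for n,L,x0 in [("handle_short",100,(519,-189,3)),("handle_medium",125,(516,-272,3)),("handle_long",150,(514,-104,3))]:
        try: print(cam,n,*fit(p,n,L,x0))
        except Exception as e: print(cam,n,e)
E
```

```text
wrist handle_short [ 522.88 -188.01    1.57] 0.95
wrist handle_medium [ 520.62 -272.1     1.41] 0.956
wrist handle_long [ 517.   -102.21    1.58] 0.933
top handle_short list index out of range
top handle_medium [ 516. -272.    3.] 0.0
top handle_long [ 520.99 -102.19    2.02] 0.942
scene handle_short [ 523.18 -187.36    0.85] 0.925
scene handle_medium [ 5.2144e+02 -2.7119e+02  4.1000e-01] 0.936
scene handle_long [ 515.04 -101.03    2.31] 0.931
```

move_arm --plan '[[[0,0,0.4],[-0.0086,0.0169,0.054],0],[[0,0,0.8],[-0.0172,0.0338,0.108],0],[[0,0,1.2],[-0.0258,0.0507,0.162],0],[[0,0,1.7],[-0.0344,0.0676,0.216],0],[[0,0,1.7],[-0.043,0.0845,0.27],0]]'

```text
t: 5.72
eef_pos: [517.8, -100.3, 108.2]
tcp_rot: [-3.141, 0.001, -3.113]
ft_force: [0.6, -0.4, -0.3]
opening: 0.497
grip_force: 0.0
```

move_arm --plan '[[[0,0,0],[0,0,0.03],0],[[0,0,0],[0,0,0.06],0],[[0,0,0],[0,0,0.06],0]]'

```text
t: 6.1
eef_pos: [516.7, -100.5, 48.1]
tcp_rot: [3.14, -0.003, -3.112]
ft_force: [-0.1, -0.7, 0.1]
opening: 0.5
grip_force: 0.0
```

move_arm --plan '[[[0,0,0],[-0.001,-0.0015,0.025],0],[[0,0,0],[-0.001,-0.0015,0.025],-1],[[0,0,0],[-0.001,-0.0015,0.025],-1],[[0,0,0],[-0.001,-0.0015,0.025],-1],[[0,0,0],[-0.001,-0.0015,0.025],-1]]'

```text
t: 6.72
eef_pos: [519.1, -102.3, 25.8]
tcp_rot: [-3.141, 0.002, -3.112]
ft_force: [-0.9, 0.7, 8.1]
opening: 0.265
grip_force: 30.0
```

move_arm --plan '[[[0,0,0],[0,0,-0.03],-1],[[0,0,0],[0,0,-0.08],-1],[[0,0,0],[0,0,-0.13],-1],[[0,0,0],[0,0,-0.13],-1]]'

```text
t: 7.22
eef_pos: [519.9, -102.6, 158.5]
tcp_rot: [-3.139, 0.007, -3.112]
ft_force: [-0.2, 0.3, -0.8]
opening: 0.272
grip_force: 30.0
```

```bash
cat > plan.py <<'E'
from h import *
from scipy.spatial.transform import Rotation as R
ROW={"long":(562.8,90.2,150),"medium":(564.2,195.2,125),"short":(565.6,300.2,100)}
YAW=np.radians(-0.77)
def target(row,cx,cz,th,d,off=0):
    "handle centre at row (cx,cz), slope th deg; TCP d beyond axis; handle centre sits off (row x) from TCP"
    ox,oy,L=ROW[row];t=np.radians(th)
    x=cx+d*np.sin(t)-off*np.cos(t);z=cz-d*np.cos(t)-off*np.sin(t)
    return np.array([ox+x*np.cos(YAW),oy+x*np.sin(YAW),12+z]),R.from_euler("xyz",[np.pi,0,np.pi+YAW])*R.from_euler("y",-th,degrees=True)
def low(row,tcx,bz,th):
    "centre from top-corner x and bottom-corner z of the low end"
    L=ROW[row][2];t=np.radians(th)
    return tcx+13*np.sin(t)+L/2*np.cos(t),bz+13*np.cos(t)+L/2*np.sin(t)
def rel(tg,cur=None):
    s=readout.state();P=np.array(s["eef_pos"]) if cur is None else np.array(cur[0]);Q=R.from_euler("xyz",s["tcp_rot"]) if cur is None else cur[1]
    print("turn",np.round((Q.inv()*tg[1]).as_rotvec(degrees=True),2),"shift",np.round(Q.inv().apply(tg[0]-P)/1000,4),"world",np.round(tg[0],1))
E
python3 - <<'E'
from plan import *
s=readout.state();print(np.round(s["eef_pos"],1))
c=low("long",-47,28.5,12);t0=target("long",c[0],c[1]+80,12,12);rel(t0)
t1=target("long",*c,12,12);rel(t1,t0)
E
```

```text
[ 519.9 -102.6  158.5]
turn [  0.13 -11.62   2.46] shift [-0.0799  0.1901  0.0215] world [594.4  89.8 137.1]
turn [0. 0. 0.] shift [ 0.0166 -0.      0.0783] world [594.4  89.8  57.1]
```

move_arm --plan '[[[0,-3,0.5],[-0.02,0.048,0],-1],[[0,-6,1],[-0.04,0.096,0],-1],[[0,-9,2],[-0.06,0.144,0],-1],[[0.1,-11.6,2.5],[-0.08,0.19,0.021],-1],[[0.1,-11.6,2.5],[-0.08,0.19,0.021],-1]]'

```text
t: 7.85
eef_pos: [592.0, 92.8, 131.4]
tcp_rot: [3.139, 0.199, 3.13]
ft_force: [-0.7, -0.9, -0.4]
opening: 0.266
grip_force: 30.0
```

```bash
python3 - <<'E'
from plan import *
s=readout.state();print(s["t"],np.round(s["eef_pos"],1),np.round(s["tcp_rot"],3))
c=low("long",-47,28.5,12);rel(target("long",*c,12,12))
import pickle
p=eyes.read_camera("wrist");q=eyes.read_camera("scene")
a=p["img"][120:330,180:460,::-1];b=q["img"][120:330,250:400,::-1]
cv2.imwrite("pics/a1.png",cv2.resize(np.hstack([a,b]),None,fx=1.86,fy=1.86,interpolation=cv2.INTER_CUBIC)[:600,:800])
# predicted ends
Q=R.from_euler("xyz",s["tcp_rot"]);C=np.array(s["eef_pos"])-Q.apply([0,0,12])
for n,pp in(("w",p),("s",q)):
    print(n,[np.round(proj(pp,C+Q.apply([sx*75,sy*13,-13]))).tolist() for sx in(1,-1) for sy in(1,-1)])
    for r in eyes.cut_out(pp,"handle_long")[:1]: print(r["score"],cv2.boundingRect(r["mask"].astype(np.uint8)))
E
```

```text
7.85 [592.   92.8 131.4] [3.139 0.199 3.13 ]
turn [ 0.19 -0.57  0.12] shift [ 0.0124 -0.0032  0.0733] world [594.4  89.8  57.1]
w [[355.0, 132.0], [283.0, 132.0], [347.0, 467.0], [291.0, 467.0]]
0.61 (285, 128, 68, 284)
s [[319.0, 186.0], [312.0, 191.0], [362.0, 205.0], [356.0, 211.0]]
0.8 (322, 191, 42, 26)
```

View pics/a1.png

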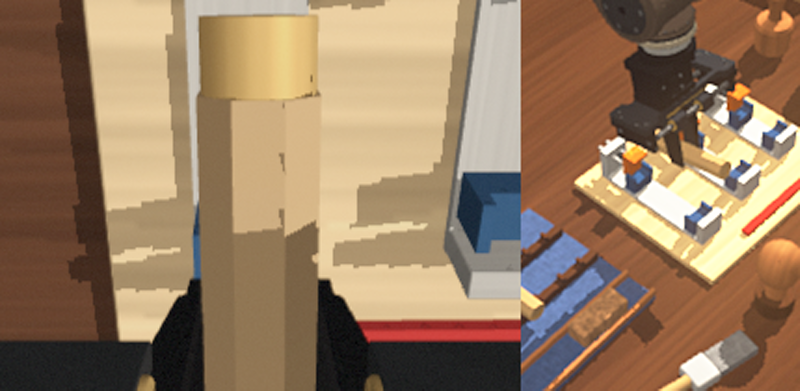

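```bash
python3 - <<'E'
from plan import *
s=readout.state();print(s["t"],np.round(s["eef_pos"],1),np.round(s["tcp_rot"],3))
c=low("long",-47,28.5,12);rel(target("long",*c,12,12,-1.5))
c=low("long",-47,28.5+25,12);rel(target("long",*c,12,12,-1.5))
E
```

```text
8.05 [592.9  89.2 133.7] [3.139 0.202 3.126]
turn [ 0.13 -0.42 -0.12] shift [0.0124 0.0004 0.0753] world [595.8  89.8  57.4]
turn [ 0.13 -0.42 -0.12] shift [0.0074 0.0005 0.0508] world [595.8  89.8  82.4]
```

move_arm --plan '[[[0.1,-0.4,0],[0.0037,0.0005,0.025],-1],[[0.1,-0.4,0],[0.0074,0.0005,0.051],-1],[[0.1,-0.4,0],[0.0074,0.0005,0.051],-1]]'

```text
t: 8.43
eef_pos: [595.4, 89.4, 81.2]
tcp_rot: [3.141, 0.207, 3.125]
ft_force: [0.5, 0.0, -0.7]
opening: 0.272
grip_force: 30.0
```

```bash
python3 - <<'E'
from plan import *
s=readout.state();print(s["t"],np.round(s["eef_pos"],1),np.round(s["tcp_rot"],3))
c=low("long",-47,28.5,12);t1=target("long",*c,12,12,-1.5);rel(t1)
c=low("long",-85,28.5,12);rel(target("long",*c,12,12,-1.5),t1)
E
```

```text
8.425 [595.4  89.4  81.2] [3.141 0.207 3.125]
turn [ 0.01 -0.16 -0.17] shift [0.0044 0.0003 0.0234] world [595.8  89.8  57.4]
turn [0. 0. 0.] shift [ 0.0372 -0.     -0.0079] world [557.8  90.3  57.4]
```

move_arm --plan '[[[0,0,0],[0.0044,0.0003,0.0234],-1],[[0,0,0],[0.0044,0.0003,0.0234],-1],[[0,0,0],[0.0044,0.0003,0.0234],-1]]'

```text
t: 8.8
eef_pos: [597.1, 90.7, 59.7]
tcp_rot: [3.14, 0.211, 3.126]
ft_force: [-0.5, 0.1, -0.1]
opening: 0.272
grip_force: 30.0
```

move_arm --plan '[[[0,0,0],[0.0093,0,-0.002],-1],[[0,0,0],[0.0186,0,-0.004],-1],[[0,0,0],[0.0245,0,-0.0052],-1],[[0,0,0],[0.0245,0,-0.0052],-1]]'

```text
t: 9.3
eef_pos: [571.9, 91.4, 58.9]
tcp_rot: [3.14, 0.211, 3.127]
ft_force: [3.4, -0.3, -0.3]
opening: 0.268
grip_force: 30.0
```

move_arm --plan '[[[0,0,0],[0.0048,0,0],-1],[[0,0,0],[0.0096,0,-0.001],-1],[[0,0,0],[0.0142,0,-0.002],-1],[[0,0,0],[0.0142,0,-0.002],-1]]'

```text
t: 9.8
eef_pos: [558.3, 91.6, 58.0]
tcp_rot: [3.14, 0.213, 3.127]
ft_force: [6.7, 0.2, 2.5]
opening: 0.267
grip_force: 30.0
```

```bash
cat > lower.py <<'E'
from plan import *
import sys
row,tc,th,d,off=sys.argv[1],*map(float,sys.argv[2:])
s=readout.state();print(s["t"],np.round(s["eef_pos"],1),np.round(s["tcp_rot"],3),np.round(s["ft_force"],1))
for k,bz in ((th*.6,28),(th*.25,27.5),(0,27.5)): rel(target(row,*low(row,tc,bz,k),k,d,off))
E
python3 lower.py long -85 12 12 -1.5
```

```text
9.8 [558.3  91.6  58. ] [3.14  0.213 3.127] [6.7 0.2 2.5]
turn [ 0.06  4.98 -0.08] shift [ 0.003  -0.0013  0.0069] world [556.8  90.3  50.6]
turn [ 0.06  9.18 -0.08] shift [ 0.0055 -0.0013  0.0126] world [555.5  90.3  44.5]
turn [ 0.06 12.18 -0.07] shift [ 0.0076 -0.0013  0.0163] world [554.3  90.3  40.5]
```

move_arm --plan '[[[0,0,0],[0.003,-0.0008,0],-1],[[0,5,0],[0.006,-0.0008,0.0062],-1],[[0,9,0],[0.0085,-0.0008,0.012],-1],[[0,12.2,0],[0.0106,-0.0008,0.0158],-1],[[0,12.2,0],[0.0106,-0.0008,0.0158],-1]]'

```text
t: 10.42
eef_pos: [552.3, 90.9, 40.0]
tcp_rot: [3.14, 0.0, 3.127]
ft_force: [10.3, -0.7, -0.3]
opening: 0.267
grip_force: 30.0
```

move_arm --plan '[[[0,0,0],[-0.003,0,0],-1],[[0,0,0],[-0.006,0,0.0005],-1],[[0,0,0],[-0.009,0,0.001],-1],[[0,0,0],[-0.009,0,0.001],-1]]'

```text
t: 10.92
eef_pos: [559.5, 90.7, 39.4]
tcp_rot: [3.141, -0.002, 3.127]
ft_force: [1.4, -0.9, 9.7]
opening: 0.267
grip_force: 30.0
```

```bash
cat > pic.py <<'E'
from h import *
import sys
s=readout.state();print(s["t"],np.round(s["eef_pos"],1),np.round(s["ft_force"],1))
q=eyes.read_camera("scene");p=eyes.read_camera("top")
a=cv2.resize(q["img"][130:290,260:420,::-1],None,fx=2.5,fy=2.5,interpolation=cv2.INTER_CUBIC)
b=cv2.resize(p["img"][190:350,170:330,::-1],None,fx=2.5,fy=2.5,interpolation=cv2.INTER_CUBIC)
cv2.imwrite(f"pics/{sys.argv[1]}.png",np.hstack([a,b]))
E
python3 pic.py s1
```

```text
10.925 [559.5  90.7  39.4] [ 1.4 -0.9  9.7]
```

View pics/s1.png

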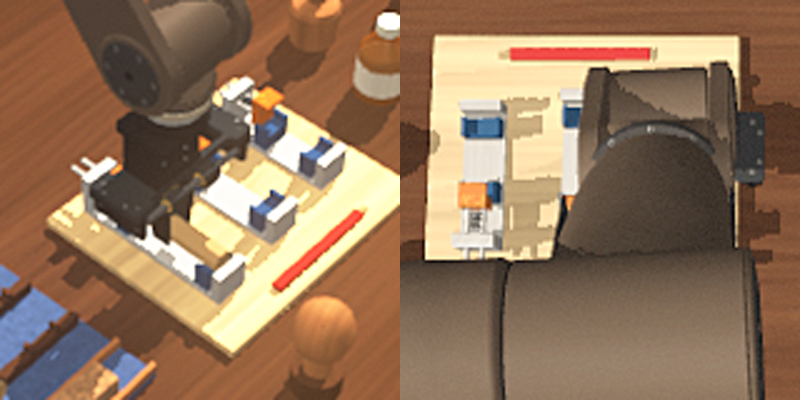

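move_arm --plan '[[[0,0,0],[-0.001,0,-0.0007],-1],[[0,0,0],[-0.0025,0,-0.0007],-1],[[0,0,0],[-0.0025,0,-0.0007],0],[[0,0,0],[-0.0025,0,-0.0007],0],[[0,0,0],[-0.0025,0,-0.0007],0]]'

```text
t: 11.65
eef_pos: [561.1, 90.7, 39.1]
tcp_rot: [3.141, -0.005, 3.127]
ft_force: [-0.8, 0.3, -0.2]
opening: 0.483
grip_force: 0.0
```

move_arm --plan '[[[0,0,0],[0,0,-0.02],0],[[0,0,0],[0,0,-0.06],0],[[0,0,0],[0,-0.025,-0.11],0],[[0,0,0.5],[0.005,-0.08,-0.13],0],[[0,0,1],[0.012,-0.14,-0.13],0]]'

```text
t: 12.28
eef_pos: [548.3, -50.3, 171.0]
tcp_rot: [3.141, -0.001, 3.111]
ft_force: [1.7, -0.1, 0.0]
opening: 0.499
grip_force: 0.0
```

move_arm --plan '[[[0,0,-1],[0.005,-0.05,0],0],[[0,0,-2],[0.012,-0.1,0],0],[[0,0,-3.4],[0.015,-0.14,0],0],[[0,0,-3.4],[0.015,-0.14,0],0]]'

```text
t: 12.78
eef_pos: [528.0, -190.8, 168.9]
tcp_rot: [3.14, -0.004, -3.118]
ft_force: [0.2, 0.8, 0.1]
opening: 0.5
grip_force: 0.0
```

```bash
cat > grab.py <<'E'
from plan import *
import sys
x,y,yaw=map(float,sys.argv[1:4])
s=readout.state();print(s["t"],np.round(s["eef_pos"],1),np.round(s["tcp_rot"],3))
Q=R.from_euler("xyz",[np.pi,0,np.pi+np.radians(yaw)])
for z in (75,24): rel((np.array([x,y,z]),Q))
E
python3 grab.py 523 -187.7 1.7; python3 pic.py s2
```

```text
12.775 [ 528.  -190.8  168.9] [ 3.14  -0.004 -3.118]
turn [ 0.08 -0.22 -0.32] shift [0.0045 0.0031 0.094 ] world [ 523.  -187.7   75. ]
turn [ 0.08 -0.22 -0.32] shift [0.0043 0.003  0.145 ] world [ 523.  -187.7   24. ]
12.775 [ 528.  -190.8  168.9] [0.2 0.8 0.1]
```

View pics/s2.png

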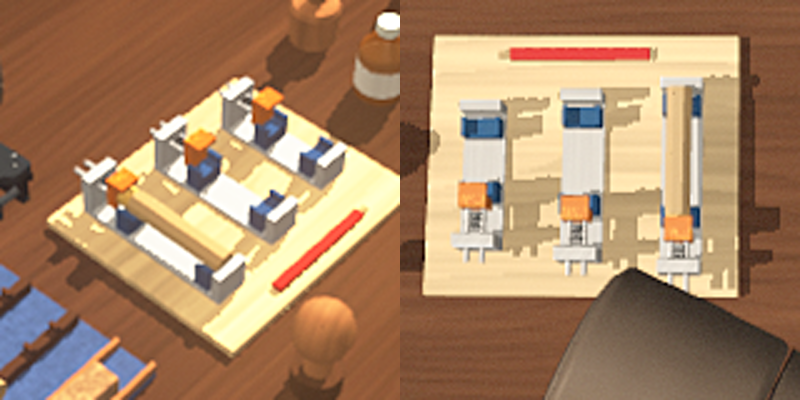

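move_arm --plan '[[[0.1,-0.2,-0.3],[0.0045,0.003,0.05],0],[[0.1,-0.2,-0.3],[0.0045,0.003,0.094],0],[[0.1,-0.2,-0.3],[0.0045,0.003,0.12],0],[[0.1,-0.2,-0.3],[0.0043,0.003,0.12],0],[[0.1,-0.2,-0.3],[0.0043,0.003,0.12],0]]'

```text
t: 13.5
eef_pos: [524.4, -185.1, 50.2]
tcp_rot: [-3.141, 0.001, -3.108]
ft_force: [0.4, 0.1, 0.2]
opening: 0.501
grip_force: 0.0
```

```bash
python3 grab.py 523 -187.7 1.7
```

```text
13.5 [ 524.4 -185.1   50.2] [-3.141e+00  1.000e-03 -3.108e+00]
turn [-0.06  0.06  0.21] shift [ 0.0014 -0.0026 -0.0248] world [ 523.  -187.7   75. ]
turn [-0.06  0.06  0.21] shift [ 0.0015 -0.0025  0.0262] world [ 523.  -187.7   24. ]
```

move_arm --plan '[[[0,0,0],[0.0015,-0.0022,0.026],0],[[0,0,0],[0.0015,-0.0022,0.026],-1],[[0,0,0],[0.0015,-0.0022,0.026],-1],[[0,0,0],[0.0015,-0.0022,0.026],-1],[[0,0,0],[0.0015,-0.0022,0.026],-1]]'

```text
t: 14.12
eef_pos: [522.9, -188.1, 24.4]
tcp_rot: [-3.14, 0.002, -3.109]
ft_force: [-0.7, 1.0, 7.6]
opening: 0.271
grip_force: 29.9
```

move_arm --plan '[[[0,0,0],[0,0,-0.03],-1],[[0,0,0],[0,0,-0.08],-1],[[0,0,0],[0,0,-0.13],-1],[[0,0,0],[0,0,-0.13],-1]]'

```text
t: 14.62
eef_pos: [523.7, -188.4, 157.1]
tcp_rot: [-3.138, 0.006, -3.109]
ft_force: [-0.7, 0.6, -1.2]
opening: 0.274
grip_force: 29.9
```

```bash
cat > appr.py <<'E'
from plan import *
import sys
row,tc,bz,th,d,off=sys.argv[1],*map(float,sys.argv[2:])
s=readout.state();print(s["t"],np.round(s["eef_pos"],1),np.round(s["tcp_rot"],3),np.round(s["ft_force"],1))
rel(target(row,*low(row,tc,bz,th),th,d,off))
E
python3 appr.py short -22 113 14 12 0
```

```text
14.625 [ 523.7 -188.4  157.1] [-3.138  0.006 -3.109] [-0.7  0.6 -1.2]
turn [  0.11 -13.64   2.65] shift [-0.0902  0.4856  0.0177] world [598.2 299.8 138.1]
```

move_arm --plan '[[[0,0,0],[-0.01,0.05,0],-1],[[0,0,0],[-0.02,0.1,0],-1],[[0,0,0],[-0.03,0.15,0],-1],[[0,0,0],[-0.04,0.2,0],-1],[[0,0,0],[-0.05,0.25,0],-1]]'

```text
t: 15.25
eef_pos: [563.9, 65.3, 152.3]
tcp_rot: [-3.141, -0.001, -3.109]
ft_force: [0.1, 0.2, 0.3]
opening: 0.271
grip_force: 29.9
```

move_arm --plan '[[[0,-3,0.5],[-0.008,0.05,0],-1],[[0,-6,1],[-0.016,0.1,0],-1],[[0,-9,1.5],[-0.024,0.15,0],-1],[[0,-12,2],[-0.032,0.2,0.01],-1],[[0.1,-13.6,2.6],[-0.04,0.2355,0.0177],-1]]'

```text
t: 15.88
eef_pos: [595.6, 302.3, 134.0]
tcp_rot: [3.139, 0.237, 3.129]
ft_force: [0.8, -0.4, -1.2]
opening: 0.269
grip_force: 29.9
```

```bash
cat > end.py <<'E'
from plan import *
import sys
L,d,name=float(sys.argv[1]),float(sys.argv[2]),sys.argv[3]
p=eyes.read_camera("wrist");p=eyes.read_camera("wrist");s=readout.state()
print(s["t"],np.round(s["eef_pos"],1),np.round(s["tcp_rot"],3))
Q=R.from_euler("xyz",s["tcp_rot"]);C=np.array(s["eef_pos"])-Q.apply([0,0,d])
for k in(-3,0,3): print("off",-k,np.round([proj(p,C+Q.apply([L/2+k,0,-13])),proj(p,C+Q.apply([L/2+k,0,13]))]).tolist())
g=p["img"][60:330,319].astype(int)
dd=np.abs(np.diff(g,axis=0)).sum(1);print([(int(i+60.5),int(dd[i])) for i in np.argsort(-dd)[:8]])
for r in eyes.cut_out(p,name)[:1]: print(r["score"],cv2.boundingRect(r["mask"].astype(np.uint8)))
E
python3 end.py 100 13.6 handle_short; python3 appr.py short -22 53.5 14 13.6 0
```

```text
15.975 [595.4 303.2 133.2] [3.139 0.236 3.131]
off 3 [[313.0, 209.0], [314.0, 196.0]]
off 0 [[313.0, 201.0], [314.0, 190.0]]
off -3 [[313.0, 193.0], [314.0, 183.0]]
[(188, 197), (202, 155), (136, 152), (189, 104), (80, 99), (191, 98), (187, 97), (238, 87)]
0.69 (288, 192, 65, 220)
16.025 [595.5 301.5 133.6] [3.139 0.235 3.131] [ 0.3 -0.4 -0.8]
turn [ 0.16 -0.53  0.15] shift [ 0.0102 -0.0019  0.0558] world [598.5 299.8  77. ]
```

move_arm --plan '[[[0,-0.5,0],[0.005,-0.001,0.028],-1],[[0,-0.5,0.1],[0.01,-0.0019,0.056],-1],[[0,-0.5,0.1],[0.01,-0.0019,0.056],-1],[[0,-0.5,0.1],[0.01,-0.0019,0.056],-1]]'

```text
t: 16.52
eef_pos: [600.4, 298.0, 79.4]
tcp_rot: [3.138, 0.247, 3.126]
ft_force: [0.2, 0.2, -0.5]
opening: 0.268
grip_force: 29.9
```

```bash
python3 appr.py short -22 29 14 13.6 -0.7
```

```text
16.525 [600.4 298.   79.4] [3.138 0.247 3.126] [ 0.2  0.2 -0.5]
turn [ 0.18  0.13 -0.14] shift [0.0077 0.0017 0.0256] world [599.2 299.7  52.7]
```

move_arm --plan '[[[0.1,0,0],[0.004,0.001,0.013],-1],[[0.1,0,0],[0.0072,0.001,0.0256],-1],[[0.1,0,0],[0.0072,0.001,0.0256],-1],[[0.1,0,0],[0.0072,0.001,0.0256],-1]]'

```text
t: 17.02
eef_pos: [599.2, 299.7, 51.8]
tcp_rot: [3.14, 0.246, 3.126]
ft_force: [-0.2, -0.5, 0.4]
opening: 0.27
grip_force: 29.9
```

```bash
python3 appr.py short -22 29 14 13.6 -0.7;python3 appr.py short -44 29 14 13.6 -0.7
```

```text
17.025 [599.2 299.7  51.8] [3.14  0.246 3.126] [-0.2 -0.5  0.4]
turn [ 0.08  0.09 -0.09] shift [-0.0002  0.0001 -0.0008] world [599.2 299.7  52.7]
17.025 [599.2 299.7  51.8] [3.14  0.246 3.126] [-0.2 -0.5  0.4]
turn [ 0.08  0.09 -0.09] shift [ 0.0211  0.     -0.0062] world [577.2 300.   52.7]
```

move_arm --plan '[[[0,0,0],[0.008,0,-0.0026],-1],[[0,0,0],[0.016,0,-0.0046],-1],[[0,0,0],[0.024,0,-0.0067],-1],[[0,0,0],[0.024,0,-0.0067],-1]]'

```text
t: 17.52
eef_pos: [574.2, 300.1, 52.9]
tcp_rot: [3.139, 0.247, 3.127]
ft_force: [3.6, -1.4, -2.1]
opening: 0.271
grip_force: 29.9
```

```bash
python3 appr.py short -60 28.7 14 13.6 -0.7
```

```text
17.525 [574.2 300.1  52.9] [3.139 0.247 3.127] [ 3.6 -1.4 -2.1]
turn [ 0.1   0.15 -0.07] shift [ 0.0127 -0.0001 -0.0027] world [561.2 300.3  52.4]
```

move_arm --plan '[[[0,0,0],[0.0045,0,0],-1],[[0,0,0],[0.0088,0,-0.001],-1],[[0,0,0],[0.013,0,-0.0022],-1],[[0,0,0],[0.013,0,-0.0022],-1]]'

```text
t: 18.02
eef_pos: [561.9, 300.5, 52.1]
tcp_rot: [3.139, 0.248, 3.126]
ft_force: [6.7, -1.3, 0.1]
opening: 0.271
grip_force: 29.9
```

```bash
python3 lower.py short -61 14 13.6 -0.7
```

```text
18.025 [561.9 300.5  52.1] [3.139 0.248 3.126] [ 6.7 -1.3  0.1]
turn [ 0.14  5.83 -0.09] shift [ 0.0045 -0.0002  0.0043] world [558.6 300.3  46.8]
turn [ 0.15 10.73 -0.09] shift [ 0.0074 -0.0002  0.0085] world [556.8 300.3  42. ]
turn [ 0.15 14.23 -0.08] shift [ 0.0097 -0.0002  0.0111] world [555.3 300.3  38.9]
```

move_arm --plan '[[[0,0,0],[0.0025,0,-0.0005],-1],[[0,5.8,0],[0.0053,0,0.0042],-1],[[0.1,10.7,0],[0.0082,0,0.0084],-1],[[0.1,14.2,0],[0.0104,0,0.0111],-1],[[0.1,14.2,0],[0.0104,0,0.0111],-1]]'

```text
t: 18.65
eef_pos: [556.0, 300.7, 38.8]
tcp_rot: [3.14, 0.002, 3.126]
ft_force: [7.3, 0.7, 4.9]
opening: 0.269
grip_force: 30.0
```

```bash
cat > home.py <<'E'
from plan import *
import sys
row,d,off=sys.argv[1],*map(float,sys.argv[2:])
s=readout.state();print(s["t"],np.round(s["eef_pos"],1),np.round(s["tcp_rot"],3),np.round(s["ft_force"],1))
for cx in(-2,0):rel(target(row,cx,39.3,0,d,off))
E
python3 home.py short 13.6 -0.7
```

```text
18.65 [556.  300.7  38.8] [3.140e+00 2.000e-03 3.126e+00] [7.3 0.7 4.9]
turn [ 0.1   0.09 -0.14] shift [-0.0083 -0.0003  0.0011] world [564.3 300.2  37.7]
turn [ 0.1   0.09 -0.14] shift [-0.0103 -0.0003  0.0011] world [566.3 300.2  37.7]
```

move_arm --plan '[[[0,0,0],[-0.003,0,-0.0003],-1],[[0,0,0],[-0.006,0,-0.0003],-1],[[0,0,0],[-0.0083,0,0],-1],[[0,0,0],[-0.0083,0,0],-1]]'

```text
t: 19.15
eef_pos: [563.2, 300.5, 38.7]
tcp_rot: [3.14, 0.001, 3.126]
ft_force: [6.0, 1.2, 2.8]
opening: 0.269
grip_force: 30.0
```

move_arm --plan '[[[0,0,0],[0,0,0],0],[[0,0,0],[0,0,0],0],[[0,0,0],[0,0,0],0]]'

```text
t: 19.52
eef_pos: [561.7, 300.2, 38.0]
tcp_rot: [-3.141, -0.002, 3.127]
ft_force: [-0.3, -0.2, 0.1]
opening: 0.49
grip_force: 0.0
```

move_arm --plan '[[[0,0,0],[0,0,-0.02],0],[[0,0,0],[0,0,-0.06],0],[[0,0,0],[0.005,-0.03,-0.11],0],[[0,0,0],[0.01,-0.085,-0.13],0],[[0,0,0],[0.015,-0.14,-0.13],0]]'

```text
t: 20.15
eef_pos: [545.3, 159.4, 169.9]
tcp_rot: [3.141, 0.001, 3.128]
ft_force: [0.6, -0.1, 0.2]
opening: 0.499
grip_force: 0.0
```

move_arm --plan '[[[0,0,0],[0.006,-0.06,0],0],[[0,0,0],[0.012,-0.12,0],0],[[0,0,0],[0.018,-0.18,0],0],[[0,0,0],[0.024,-0.24,0],0],[[0,0,0],[0.03,-0.3,0],0]]'

```text
t: 20.78
eef_pos: [510.1, -140.9, 168.3]
tcp_rot: [3.141, -0.002, 3.127]
ft_force: [1.5, 0.2, 0.6]
opening: 0.499
grip_force: 0.0
```

move_arm --plan '[[[0,0,-1],[0,-0.06,0],0],[[0,0,-2.4],[0,-0.12,0],0],[[0,0,-2.4],[0,-0.135,0],0],[[0,0,-2.4],[0,-0.135,0],0]]'

```text
t: 21.28
eef_pos: [508.3, -274.2, 167.9]
tcp_rot: [3.141, -0.002, -3.116]
ft_force: [0.6, -0.2, 0.6]
opening: 0.498
grip_force: 0.0
```

```bash
python3 grab.py 521 -271.8 1.7; python3 pic.py s3; python3 - <<'E'
from fit import *
p=eyes.read_camera("scene")
print(fit(p,"handle_medium",125,(521,-272,1.5)))
E
```

```text
21.275 [ 508.3 -274.2  167.9] [ 3.141e+00 -2.000e-03 -3.116e+00]
turn [ 0.05 -0.13 -0.26] shift [-0.013   0.002   0.0928] world [ 521.  -271.8   75. ]
turn [ 0.05 -0.13 -0.26] shift [-0.0131  0.0019  0.1438] world [ 521.  -271.8   24. ]
21.275 [ 508.3 -274.2  167.9] [ 0.6 -0.2  0.6]
(array([ 520.06, -271.29,    1.75]), np.float64(0.936))
```

View pics/s3.png

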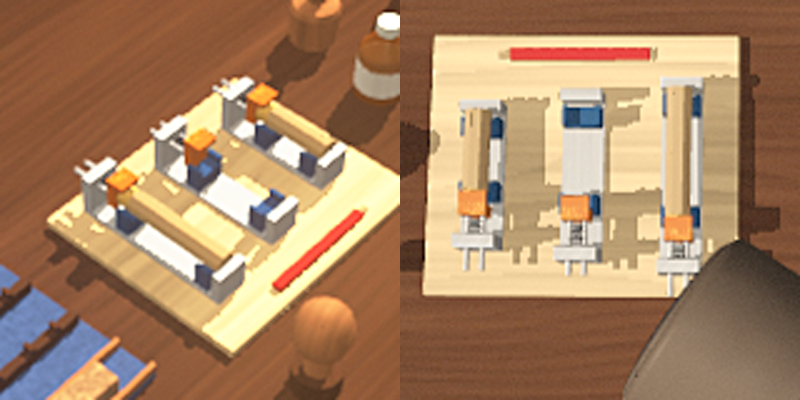

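Long (right) and short (left) both lie level between keeper and stop. Next is the medium handle.

move_arm --plan '[[[0,0,-0.2],[-0.013,0.002,0.05],0],[[0,0,-0.2],[-0.013,0.002,0.094],0],[[0,0,-0.2],[-0.013,0.002,0.119],0],[[0,0,-0.2],[-0.013,0.002,0.119],0],[[0,0,-0.2],[-0.013,0.002,0.119],0]]'

```text
t: 22.1
eef_pos: [522.1, -271.4, 50.4]
tcp_rot: [-3.141, -0.001, -3.11]
ft_force: [-0.8, 0.7, 0.4]
opening: 0.5
grip_force: 0.0
```

```bash
python3 grab.py 520.7 -271.7 1.7
```

```text
22.1 [ 522.1 -271.4   50.4] [-3.141e+00 -1.000e-03 -3.110e+00]
turn [-0.04 -0.03  0.09] shift [ 0.0014 -0.0003 -0.0246] world [ 520.7 -271.7   75. ]
turn [-0.04 -0.03  0.09] shift [ 0.0014 -0.0002  0.0264] world [ 520.7 -271.7   24. ]
```

move_arm --plan '[[[0,0,0],[0.001,0,0.026],0],[[0,0,0],[0.001,0,0.026],-1],[[0,0,0],[0.001,0,0.026],-1],[[0,0,0],[0.001,0,0.026],-1],[[0,0,0],[0.001,0,0.026],-1]]'

```text
t: 22.72
eef_pos: [520.9, -272.1, 24.5]
tcp_rot: [-3.141, -0.0, -3.111]
ft_force: [0.1, 0.4, 6.8]
opening: 0.273
grip_force: 30.0
```

move_arm --plan '[[[0,0,0],[0,0,-0.03],-1],[[0,0,0],[0,0,-0.08],-1],[[0,0,0],[0,0,-0.13],-1],[[0,0,0],[0,0,-0.13],-1]]'

```text
t: 23.22
eef_pos: [521.9, -272.6, 157.3]
tcp_rot: [-3.138, 0.004, -3.111]
ft_force: [0.1, 0.7, -0.5]
opening: 0.268
grip_force: 30.0
```

```bash
python3 appr.py medium -34.5 113 13 13 0
```

```text
23.225 [ 521.9 -272.6  157.3] [-3.138  0.004 -3.111] [ 0.1  0.7 -0.5]
turn [  0.06 -12.76   2.53] shift [-0.0887  0.4649  0.0167] world [596.4 194.8 139.1]
```

move_arm --plan '[[[0,0,0],[-0.01,0.05,0],-1],[[0,0,0],[-0.02,0.1,0],-1],[[0,0,0],[-0.03,0.15,0],-1],[[0,0,0],[-0.04,0.2,0],-1],[[0,0,0],[-0.05,0.25,0],-1]]'

```text
t: 23.85
eef_pos: [562.7, -18.7, 152.4]
tcp_rot: [3.141, -0.003, -3.111]
ft_force: [1.1, 0.6, -1.3]
opening: 0.271
grip_force: 30.0
```

move_arm --plan '[[[0,-3,0.5],[-0.008,0.05,0],-1],[[0,-6,1],[-0.016,0.1,0],-1],[[0,-9,1.5],[-0.024,0.15,0],-1],[[0,-11.5,2],[-0.032,0.19,0.01],-1],[[0.1,-12.8,2.5],[-0.0387,0.2149,0.0167],-1]]'

```text
t: 24.48
eef_pos: [594.3, 197.5, 135.2]
tcp_rot: [3.138, 0.221, 3.129]
ft_force: [-0.0, 0.7, 0.2]
opening: 0.271
grip_force: 30.0
```

```bash
python3 end.py 125 13.4 handle_medium; python3 appr.py medium -34.5 53.5 13 13.4 0
```

```text
24.575 [594.2 197.7 134.7] [3.139 0.22  3.13 ]
off 3 [[315.0, 176.0], [315.0, 168.0]]
off 0 [[314.0, 168.0], [315.0, 161.0]]
off -3 [[314.0, 159.0], [315.0, 154.0]]
[(170, 188), (163, 145), (164, 143), (112, 116), (242, 91), (243, 70), (61, 60), (60, 54)]
0.81 (287, 164, 67, 249)
24.625 [594.3 196.4 135.2] [3.139 0.22  3.13 ] [-0.5 -0.4 -1.2]
turn [ 0.18 -0.42  0.1 ] shift [ 0.01   -0.0018  0.0552] world [596.5 194.8  79.2]
```

move_arm --plan '[[[0,-0.4,0],[0.005,-0.001,0.028],-1],[[0.1,-0.4,0.1],[0.0105,-0.0015,0.055],-1],[[0.1,-0.4,0.1],[0.0105,-0.0015,0.055],-1],[[0.1,-0.4,0.1],[0.0105,-0.0015,0.055],-1]]'

```text
t: 25.12
eef_pos: [597.4, 193.7, 81.3]
tcp_rot: [3.139, 0.229, 3.125]
ft_force: [-0.0, -0.0, -0.9]
opening: 0.267
grip_force: 30.0
```

```bash
python3 appr.py medium -34.5 29 13 13.4 0.8
```

```text
25.125 [597.4 193.7  81.3] [3.139 0.229 3.125] [-0.  -0.  -0.9]
turn [ 0.08  0.13 -0.16] shift [0.0077 0.001  0.0258] world [595.8 194.8  54.5]
```

move_arm --plan '[[[0.1,0,0],[0.004,0.001,0.013],-1],[[0.1,0,0],[0.0072,0.001,0.0255],-1],[[0.1,0,0],[0.0072,0.001,0.0255],-1],[[0.1,0,0],[0.0072,0.001,0.0255],-1]]'

```text
t: 25.62
eef_pos: [595.8, 195.4, 54.0]
tcp_rot: [3.141, 0.229, 3.126]
ft_force: [0.4, -0.4, -1.2]
opening: 0.271
grip_force: 30.0
```

```bash
python3 appr.py medium -59.5 28.7 13 13.4 0.8
```

```text
25.625 [595.8 195.4  54. ] [3.141 0.229 3.126] [ 0.4 -0.4 -1.2]
turn [-0.02  0.1  -0.12] shift [ 0.0244 -0.0007 -0.0059] world [570.8 195.1  54.2]
```

move_arm --plan '[[[0,0,0],[0.008,0,-0.002],-1],[[0,0,0],[0.016,-0.0003,-0.004],-1],[[0,0,0],[0.0244,-0.0004,-0.0058],-1],[[0,0,0],[0.0244,-0.0004,-0.0058],-1]]'

```text
t: 26.12
eef_pos: [570.8, 195.5, 54.6]
tcp_rot: [3.141, 0.23, 3.126]
ft_force: [4.2, -1.2, -0.5]
opening: 0.276
grip_force: 30.0
```

```bash
python3 appr.py medium -73 28.5 13 13.4 0.8
```

```text
26.125 [570.8 195.5  54.6] [3.141 0.23  3.126] [ 4.2 -1.2 -0.5]
turn [ 0.01  0.18 -0.11] shift [ 0.0133 -0.0004 -0.0025] world [557.3 195.3  54. ]
```

move_arm --plan '[[[0,0,0],[0.0045,0,-0.0003],-1],[[0,0,0],[0.009,0,-0.001],-1],[[0,0,0],[0.0133,0,-0.0022],-1],[[0,0,0],[0.0133,0,-0.0022],-1]]'

```text
t: 26.62
eef_pos: [558.4, 195.8, 54.0]
tcp_rot: [3.141, 0.232, 3.126]
ft_force: [6.9, -0.9, 2.4]
opening: 0.274
grip_force: 30.0
```

```bash
python3 lower.py medium -73.5 13 13.4 0.8
```

```text
26.625 [558.4 195.8  54. ] [3.141 0.232 3.126] [ 6.9 -0.9  2.4]
turn [ 0.04  5.48 -0.12] shift [ 0.0043 -0.0005  0.0052] world [555.4 195.3  48. ]
turn [ 0.04 10.03 -0.12] shift [ 0.0071 -0.0005  0.0101] world [553.8 195.3  42.6]
turn [ 0.05 13.28 -0.12] shift [ 0.0092 -0.0005  0.0132] world [552.4 195.4  39.1]
```

move_arm --plan '[[[0,0,0],[0.0025,0,-0.0007],-1],[[0,5.5,0],[0.005,0,0.005],-1],[[0,10,0],[0.0078,0,0.0098],-1],[[0,13.3,0],[0.01,0,0.0129],-1],[[0,13.3,0],[0.01,0,0.0129],-1]]'

```text
t: 27.25
eef_pos: [552.6, 195.8, 38.9]
tcp_rot: [3.14, 0.0, 3.125]
ft_force: [8.0, -0.0, 4.7]
opening: 0.272
grip_force: 30.0
```

```bash
python3 home.py medium 13.4 0.8
```

```text
27.25 [552.6 195.8  38.9] [3.14  0.    3.125] [ 8.  -0.   4.7]
turn [ 0.06  0.   -0.16] shift [-0.0088 -0.0004  0.001 ] world [561.4 195.2  37.9]
turn [ 0.06  0.   -0.16] shift [-0.0108 -0.0004  0.001 ] world [563.4 195.2  37.9]
```

move_arm --plan '[[[0,0,0],[-0.003,0,-0.0003],-1],[[0,0,0],[-0.006,0,-0.0003],-1],[[0,0,0],[-0.0088,0,0],-1],[[0,0,0],[-0.0088,0,0],-1]]'

```text
t: 27.75
eef_pos: [560.4, 195.6, 38.9]
tcp_rot: [3.141, -0.001, 3.126]
ft_force: [6.2, 0.5, 4.0]
opening: 0.271
grip_force: 30.0
```

move_arm --plan '[[[0,0,0],[0,0,0],0],[[0,0,0],[0,0,0],0],[[0,0,0],[0,0,0],0]]'

```text
t: 28.12
eef_pos: [558.8, 195.5, 38.2]
tcp_rot: [3.142, -0.004, 3.126]
ft_force: [0.4, 0.1, 0.0]
opening: 0.486
grip_force: 0.0
```

move_arm --plan '[[[0,0,0],[0,0,-0.02],0],[[0,0,0],[0,0,-0.06],0],[[0,0,0],[0.005,-0.03,-0.11],0],[[0,0,0],[0.01,-0.085,-0.15],0],[[0,0,0],[0.015,-0.14,-0.19],0]]'

```text
t: 28.75
eef_pos: [543.0, 63.8, 223.0]
tcp_rot: [3.141, -0.004, 3.127]
ft_force: [0.9, 0.4, 0.4]
opening: 0.5
grip_force: 0.0
```

move_arm --plan '[[[0,0,0],[0.01,-0.06,0],0],[[0,0,0],[0.02,-0.12,0],0],[[0,0,0],[0.03,-0.18,0],0],[[0,0,0],[0.04,-0.23,0],0],[[0,0,0],[0.04,-0.23,0],0]]'

```text
t: 29.38
eef_pos: [499.2, -167.1, 221.6]
tcp_rot: [3.141, -0.004, 3.122]
ft_force: [-0.3, -0.1, -0.6]
opening: 0.503
grip_force: 0.0
```

```bash
python3 - <<'E'
from h import *
q=eyes.read_camera("scene");p=eyes.read_camera("top")
a=cv2.resize(q["img"][150:250,280:380,::-1],None,fx=4,fy=4,interpolation=cv2.INTER_CUBIC)
b=cv2.resize(p["img"][205:305,175:275,::-1],None,fx=4,fy=4,interpolation=cv2.INTER_CUBIC)
b=cv2.resize(p["img"][215:315,190:290,::-1],None,fx=4,fy=4,interpolation=cv2.INTER_CUBIC)
cv2.imwrite("pics/end.png",np.hstack([a,b]))
from fit import fit
for n,L,x,y in(("short",100,565.6,300.2),("medium",125,564.2,195.2),("long",150,562.8,90.2)):
    try: print(n,fit(q,"handle_"+n,L,(x-3,y+2,0),z=51))
    except Exception as e: print(n,e)
E
```

```text
short (array([ 5.7704e+02,  2.6517e+02, -8.0000e-02]), np.float64(0.408))
medium (array([561.63, 198.72,  -1.73]), np.float64(0.882))
long (array([559.69,  93.64,  -1.36]), np.float64(0.908))
```

View pics/end.png

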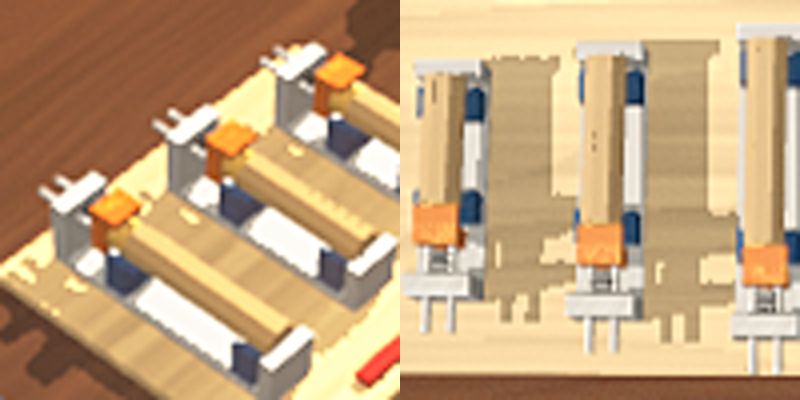

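The final view shows all three handles level in their rows, with the keeper lips over the near ends and the far ends against the stops. I'm handing the job in.

```bash
python3 -c "
from cell import env
print(env.job_done())"
```

```text
the job is handed in; nothing more can be done
None
```

All three handles are in their matching rows, level between keeper and stop in the last pictures, and the job was handed in at about 30 s of the 72 s allowed; no verdict came back.

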